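# Feel the plate gap with a taper gauge and hold it snug

## Task

Check the gap of the two-plate stand with the taper gauge. First lift the small round tin off the plates and set it down upright on the bench a hand's width clear of the stand; then take the gauge out of its holder by the handle and lower the blade upright between the two plates until both plates drag on it snugly, without pushing the sprung plate back more than 2 mm. Finish still gripping the gauge by its handle and holding it at that depth; leave the small bottle and the petri dish alone.

Things in the scene. Friction and masses are not known exactly. Their poses are not given: they have to be found in the camera images.
- tin: closed round metal tin, 46 mm across and 20 mm high (loose), at the start lying flat on the tops of the two plates, over the slot. Origin: centre of its underside, z up. Free bench to set it on: around x 0.60, y 0.305, behind the tall instrument on the left (fixed, 0.26 m high; keep the hand above it when crossing).
- gauge: loose taper gauge, 90 g, standing tip down in its holder. Steel blade 85 mm long, 18 mm wide (its x); thickness (its y) grows evenly from 2.5 mm at the tip to 11 mm at 85 mm (0.1 mm per mm). Above it a collar 30 x 22 x 6 mm (85 to 91 mm from the tip), then a black handle 22 (x) by 14 mm (y), 91 to 141 mm. Origin: middle of the tip; z points up to the handle.
- gauge_grip (a point): middle of the gauge's handle, 118 mm above the tip; the place to grip, fingers closing on the 14 mm (along the gauge's y) or the 22 mm. Axes as gauge.
- gauge_holder: grey upright block 54 x 44 x 90 mm on an 84 x 64 x 8 mm foot, fixed. The blade hangs in a rectangular well in its top (24 x 15 mm, loose fit), the gauge's collar resting on the block's top; lift the gauge straight up 90 mm to free it. Origin: middle of its underside; long side along x.
- gap_stand: stand's base, grey plate 80 x 150 x 10 mm screwed down, its middle 15 mm from the origin towards -y. Origin on the bench under the slot, z up; the slot runs along x, the gap is along y. The head with the two upright plates floats along y on it by up to 5 mm each way (soft centring spring, 0.2 N per mm), so it centres itself on the blade.
- fixed_plate: aluminium plate on the slot's +y side, 60 mm long (x), 20 mm thick, top 108 mm above the bench, on the floating head. Origin: in its slot face, mid-length, at the height of its top; axes as gap_stand. The top 6 mm of both plates slope back at 45 degrees as a lead-in; below, the faces are parallel. The slot's closed bottom is 22 mm above the bench, its ends are open.
- sprung_face (a point): middle of the top of the slot face of the sprung plate, the plate on the slot's -y side, same length and height, 16 mm thick, pressed by two springs against a stop: the gap at rest (fixed_plate origin to sprung_face along y) is set anew each time, 5.5 to 7.5 mm. The point lies in its slot face, mid-length, at the height of its top; axes as gap_stand.
- sprung_plate (a joint): how far the sprung plate is pushed back towards -y from its stop, m: 0 at rest, 0.005 at most. It takes 6 N to lift it off the stop and 1.5 N more per mm. The drag felt when pushing the blade down is then about 6 to 14 N, depending on the friction.
- bottle: small white bottle with an orange cap, 38 mm across, 74 mm high, loose; leave it. Origin: centre of its underside.
- petri: flat round petri dish, 60 mm across, 15 mm high, loose; leave it. Origin: centre of its underside.
Things that resemble listed ones, but are neither listed nor needed, are in the scene too. Leave any brown or orange look-alike of the tin alone.

How it is judged:
By the outcome, as a careful person would: the job done as asked, in the order asked, and still so for the second after the job is handed in, while the arm keeps its last pose, push and grip.
It also fails if it takes over 64 s, if anything falls off the work surface, if the arm or the gripper's body presses on something with over 40 N, if the wrist force passes 120 N, or if a joint passes its speed limit or range.

## Robot

A 6-joint arm with a two-finger parallel gripper is mounted at the origin on the work surface; the furniture and walls round the work are solid. World frame = base frame: x ahead of the robot, y to its left, z up, the work surface at z = 0. Lengths are in mm, angles in degrees, forces in N, time in s.
With the tool pointing down it reaches from about 325 to 850 mm from the base axis. Payload 4.4 kg.
Tool frame: the origin (TCP) lies midway between the tips of the shut fingers; the grasp point (between the pads) lies 19 mm behind it (robot.tcp_to_grasp is the distance from the TCP to the grasp point, in mm); z points along the fingers, y is the line along which they close (so a half turn about z gives the same grasp; the last joint's range is limited). The gripper opens to 94 mm and grips with 3 to 60 N. Pads are 16 mm wide; open, the fingers measure 119 mm over their backs; the gripper's body (75 mm by 177 mm) begins 78 mm behind the grasp point.
Start: joints at [59.33, 11.837, 88.321, -0, 79.842, -8.623], TCP at [215.849, 532.95, 205.447] pointing down, gripper open.
Joint ranges: [-156.59, 156.59], [-49.26, 127.26], [12.9, 141.05], [-63.56, 243.56], [4.71, 150.69], [-161.64, 161.64]. Speed limits (degrees/s): [159.86, 159.86, 180, 180, 180, 180].

## Interface

Orientations are given as [roll, pitch, yaw] about the fixed x, y, z axes, in that order (R = Rz(yaw) Ry(pitch) Rx(roll)).
In Python, from cell import robot, eoat, planner, read_camera, calibration gives the robot as it stands. The module is installed in compiled form; this text tells all that it offers. Calls block until the motion is done:
- robot.goto(position, orientation): joint-space move of the TCP to a pose.
- robot.movel(position, attitude=None, speed=150, guard=None): straight line of the TCP; attitude=None keeps the orientation; speed is the mean speed in mm/s. With guard (N) it stops when the force on the tool has changed by that much, and returns True; else False.
- robot.move_j(angles): joint-space move.
- eoat.ungrasp() and eoat.close(grasp_force=None): open the fingers fully, or close them until they stop; grasp_force is the grip in N (None keeps the last).
- robot.pause(seconds).
- planner.ik(position, orientation): joint angles nearest the present ones, or None.
- robot.state(): the state.
- read_camera(name): name is "side" or "top" or "wrist"; returns the picture (400x640x3 uint8, blue, green, red); there is no depth.
- calibration(name): a dict with "mtx" (3x3 intrinsics, pixels), "R" (3x3) and "t" (3): a world point X has camera coordinates R X + t. Camera axes: x right, y down, z forward; pixel columns grow to the right and rows downward; lengths in mm; the calibration is good to about 2 mm. A picture is of the moment at which its call begins: read the wrist's pose just before it. calibration takes no time and is no camera call; for the wrist camera it gives the pose at the moment of the call.
A pose or a line that the arm cannot do raises robot.IKError and nothing moves.
- robot.close_job(): hands the job in; it is judged then, once.
The state is a dict: "time": time; "joints": joint angles; "joint_vel": joint speeds; "joint_efforts": joint torques, N m; "position": TCP position; "orientation": TCP orientation; "contact_force": force on the tool from outside, world axes, zero at the start; "torque": the same for the moment, N m; "finger_gap": opening from 0.0 (shut) to 1.0 (fully open); "grip_force": force on a finger pad.
Only numpy, scipy, OpenCV 4.12 (cv2) and the standard library are available. Lean on these libraries where they do the work, as an engineer would, in place of code of your own. Each camera call takes 0.05 s, during which the arm holds its last target. There are 200 camera calls.

## Working session

There is one attempt and no reset: what is moved stays moved. The work goes in short steps, each a Python script; the robot and the scene stay as the last script left them, time stands still between calls to the robot, and variables do not carry over. Pictures are saved under pics/ and viewed, at most 10 in all, crops included, and the job is handed in when it is done.

```bash
mkdir -p pics
cat > h.py <<'E'
import numpy as np, cv2
from cell import robot, eoat, planner, read_camera, calibration
def snap(n,f,crop=None,s=1):
    im=read_camera(n); cv2.imwrite('pics/'+f+'_full.png',im)
    if crop: x0,y0,x1,y1=crop; im=im[y0:y1,x0:x1]
    if s!=1: im=cv2.resize(im,None,fx=s,fy=s,interpolation=cv2.INTER_CUBIC)
    cv2.imwrite('pics/'+f+'.png',im)
def ray(c,u,v):
    d=c['R'].T@np.linalg.inv(c['mtx'])@np.array([u,v,1.]); o=-np.array(c['R']).T@np.array(c['t']).ravel(); return o,d
def atz(c,u,v,z):
    o,d=ray(c,u,v); return o+d*(z-o[2])/d[2]
def proj(c,X):
    p=np.array(c['mtx'])@(np.array(c['R'])@np.array(X,float)+np.array(c['t']).ravel()); return p[:2]/p[2]
E
python3 - <<'E'
from h import *
for n in('top','side'):
    snap(n,n+'0',s=1.25)
    c=calibration(n); print(n,c)
s=robot.state(); print(s)
E
```

```text
top {'mtx': array([[491.84567385,   0.        , 324.14942625],
       [  0.        , 491.84567385, 205.23194625],
       [  0.        ,   0.        ,   1.        ]]), 'R': array([[ 0.01726026, -0.99984725, -0.00274951],
       [-0.99464917, -0.01689025, -0.10192035],
       [ 0.10185834,  0.00449397, -0.99478876]]), 't': array([ 111.72369623,  544.63859568, 1103.35579845])}
side {'mtx': array([[394.46407723,   0.        , 318.07684875],
       [  0.        , 394.46407723, 196.48486526],
       [  0.        ,   0.        ,   1.        ]]), 'R': array([[ 0.8570926 , -0.51501493, -0.01232446],
       [-0.29842575, -0.47685803, -0.82676991],
       [ 0.41992183,  0.71229631, -0.56240521]]), 't': array([-421.84589268,  284.83818157,  599.24707211])}
{'time': 0.1, 'joints': array([ 5.93306917e+01,  1.18831941e+01,  8.83948975e+01,  2.18348438e-03,
        7.98425408e+01, -8.62224085e+00]), 'joint_vel': array([-0.06562233, -0.05158515, -0.15454421,  0.10805256,  0.01712863,
       -0.05543605]), 'joint_efforts': array([-7.94104890e-04, -3.71866286e+01, -2.82292092e+01,  7.00800866e-02,
        3.11801210e-02, -3.97417284e-05]), 'position': array([215.45339591, 532.32554674, 204.38321357]), 'orientation': array([-1.79881053e+02, -2.02092574e-02,  1.57952524e+02]), 'contact_force': array([-0.43866432,  0.24847475,  0.02971686]), 'torque': array([-0.06486666, -0.03548292,  0.01735866]), 'grip_force': 0.0, 'finger_gap': 1.0006814037052103}
```

View pics/top0.png

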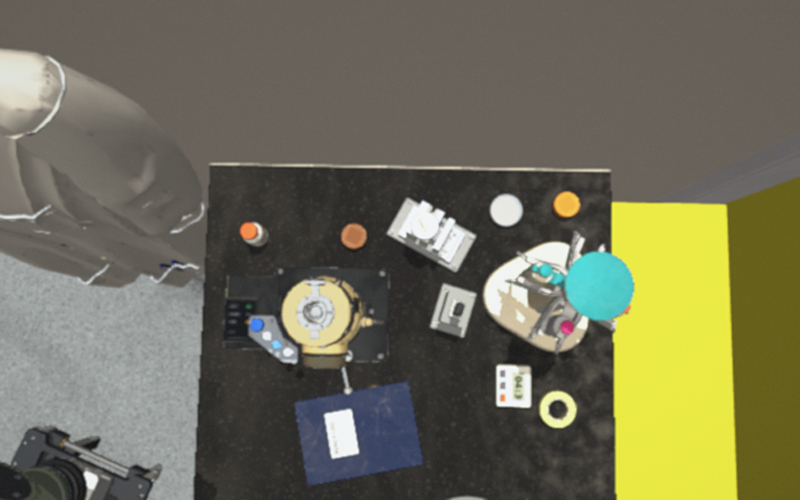

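View pics/side0.png

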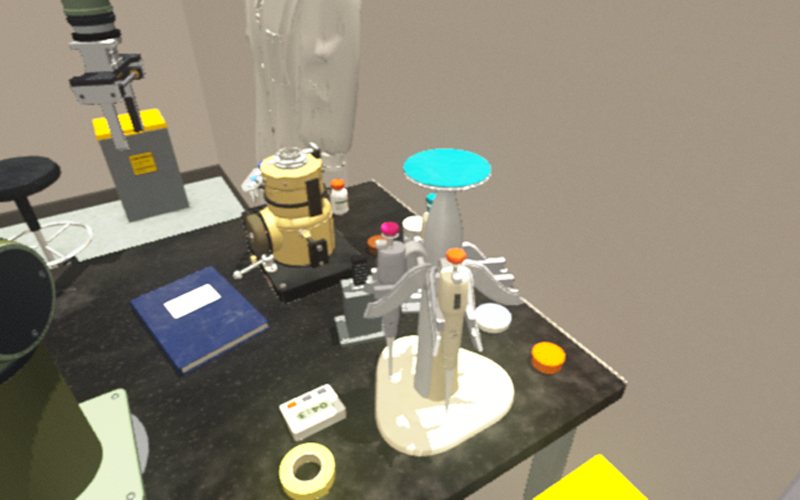

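Top view (1.25x): candidates for the tin are the white/silver disc on the plates (426,218), the brown look-alike (353,236), the orange one (567,204) and the petri dish (506,210). I choose the one on the plates. The holder with the gauge is at (455,312). Next is a close crop.

Run:
```python
from h import *
im=cv2.imread('pics/top0_full.png')[150:280,300:400]
cv2.imwrite('pics/topc.png',cv2.resize(im,None,fx=4.5,fy=4.5,interpolation=cv2.INTER_CUBIC))
c=calibration('top'); print(atz(c,341,176,128),atz(c,364,248,141), atz(c,345,187,10),-c['R'].T@c['t'])
```

```text
[594.95444825  86.12611091 128.        ] [444.32062296  37.29830082 141.        ] [588.29938101  72.95504249  10.        ] [ 427.40995554  115.94726169 1153.42289061]
```

View pics/topc.png

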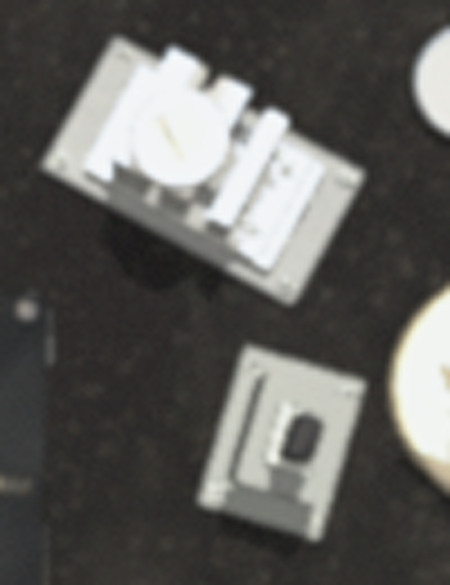

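The crop confirms it: a pale silver tin lies across the two plates at crop (182,138). The stand base corners are (118,37), (365,175), (292,303), (42,165). The holder foot corners are (248,346), (365,382), (318,542), (200,503), and the black handle top is at (302,438).

```bash
cat > m.py <<'E'
from h import *
E
python3 - <<'E'
from h import *
c=calibration('top')
f=lambda u,v,z: atz(c,300+(u+.5)/4.5-.5,150+(v+.5)/4.5-.5,z)
B=[f(*p,10) for p in((118,37),(365,175),(292,303),(42,165))]
H=[f(*p,8) for p in((248,346),(365,382),(318,542),(200,503))]
for P in(B,H):
    P=np.array(P)[:,:2]; print(P.mean(0)); e=np.roll(P,-1,0)-P; print(np.hypot(*e.T),np.degrees(np.arctan2(e[:,1],e[:,0])))
print('tin',f(182,138,128),'handle',f(302,438,141))
print(planner.ik([595,86,350],[180,0,60]),planner.ik([595,86,350],[180,0,-30]))
# raise, then look from above the stand
s=robot.state()
robot.movel([s['position'][0],s['position'][1],400],speed=250)
E
```

```text
[587.59682983  73.10679558]
[147.95169779  77.19461871 148.4548895   78.49055248] [-118.60313306  151.00268109   61.89513897  -29.35404628]
[446.379247    30.55685203]
[63.16175165 85.77927318 63.65047024 84.61848917] [-106.16930861  163.99371833   72.78576016  -16.32779337]
tin [585.80789011  87.98965559 128.        ] handle [446.57365825  31.73679713 141.        ]
[-1.92595538e-02  1.11459213e+01  7.23929547e+01 -2.54444375e-14
  9.64611241e+01  2.99807404e+01] [-1.92595538e-02  1.11459213e+01  7.23929547e+01 -2.54444375e-14
  9.64611241e+01  1.19980740e+02]
```

Run:
```python
from h import *
ct,cs=calibration('top'),calibration('side')
def tri(a,b):
    A=[];B=[]
    M=np.zeros((3,3));r=np.zeros(3)
    for c,p in((ct,a),(cs,b)):
        o,d=ray(c,p[0]/1.25,p[1]/1.25); d=d/np.linalg.norm(d);P=np.eye(3)-np.outer(d,d);M+=P;r+=P@o
    X=np.linalg.solve(M,r); return X.round(), proj(ct,X)*1.25, proj(cs,X)*1.25
print('disc',tri((600,286),(447,168)))
print('magenta',tri((567,327),(390,230)))
print('instr top',tri((315,312),(290,157)))
for z in(100,150,200,250): print(z,atz(ct,485/1.25,295/1.25,z),atz(ct,375/1.25,322/1.25,z),atz(ct,548/1.25,242/1.25,z))
# look above stand
try:
    robot.goto([590,80,400],[180,0,61.5])
except robot.IKError as e: print('ik',e)
s=robot.state();print(s['time'],s['position'],s['joints'])
c=calibration('wrist')
snap('wrist','w1',s=1.25); 
print(-c['R'].T@c['t'],c['R'])
np.savez('pics/w1.npz',**c)
```

```text
disc (array([ 475., -136.,  348.]), array([599.8377037 , 286.24354674]), array([447.36569116, 167.92578808]))
magenta (array([ 420., -111.,  277.]), array([566.87662832, 327.24491364]), array([390.34962225, 229.94759134]))
instr top (array([436., 255., 223.]), array([314.86175745, 312.37201686]), array([290.35517879, 156.97694852]))
100 [471.45760168 -16.96219526 100.        ] [422.28488294 170.20293417 100.        ] [ 564.67162808 -125.24379046  100.        ]
150 [469.36691015 -10.65373841 150.        ] [422.52814102 167.62772563 150.        ] [ 558.15659629 -113.79582144  150.        ]
200 [467.27621863  -4.34528157 200.        ] [422.7713991  165.05251709 200.        ] [ 551.64156449 -102.34785243  200.        ]
250 [465.18552711   1.96317528 250.        ] [423.01465718 162.47730855 250.        ] [545.12653269 -90.89988342 250.        ]
3.1333 [589.7806233   81.02851692 400.08816385] [-5.13615006e-01  1.02239042e+01  6.78190681e+01  1.92135900e-02
  1.01954608e+02  2.78938820e+01]
[629.5749931  155.15710124 578.95073198] [[ 0.87900942 -0.47680329  0.00103072]
 [-0.4569275  -0.84174587  0.28754329]
 [-0.13623398 -0.25322423 -0.95776709]]
```

View pics/w1.png

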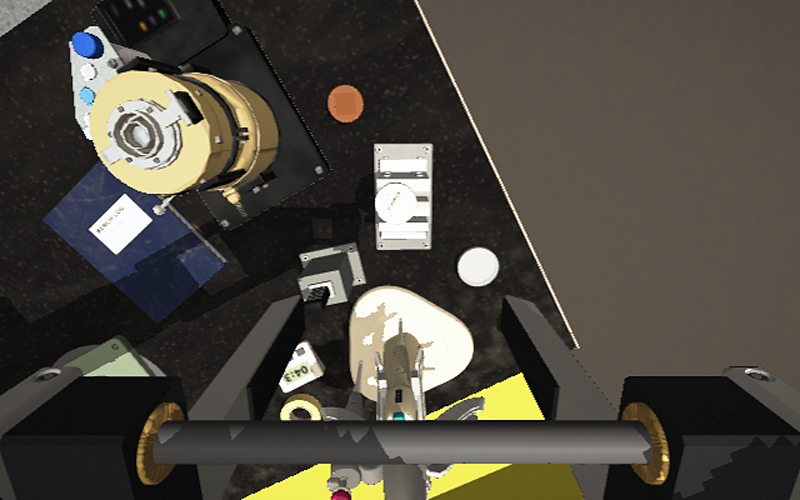

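Wrist view (1.25x): stand seen end-on with the tin at (397,203). The gauge in its holder is at (318,293), and the tall lamp-like fixture is right of the holder, around (400,370). Next I measure the tin from here, check body clearances, and pick it.

Run:
```python
from h import *
c=dict(np.load('pics/w1.npz'))
t=atz(c,397/1.25,203/1.25,128); print('tin',t)
Q=np.array([atz(c,u/1.25,v/1.25,10) for u,v in((374,144),(432,144),(431,249),(376,248))])[:,:2]
print(Q.mean(0)); e=np.roll(Q,-1,0)-Q; print(np.hypot(*e.T),np.degrees(np.arctan2(e[:,1],e[:,0])))
for cl in(-16.5,73.5):
  a=np.radians(cl);d=np.array([np.cos(a),np.sin(a)]);n=np.array([-d[1],d[0]])
  for z in(201,280):
    print(cl,z,[tuple((proj(c,[*(np.array([446,31])+i*88*d+j*37*n),z])*1.25).round()) for i,j in((1,1),(1,-1),(-1,-1),(-1,1))])
im=cv2.imread('pics/w1_full.png')[100:210,280:370]
cv2.imwrite('pics/w1c.png',cv2.resize(im,None,fx=5,fy=5,interpolation=cv2.INTER_CUBIC))
```

```text
tin [587.14233877  88.47205139 128.        ]
[586.96883724  72.8092275 ]
[ 77.83450467 146.83140418  79.45484186 145.29726581] [ -28.47888531 -117.85154194  150.42110945   61.52188794]
-16.5 201 [(np.float64(378.0), np.float64(280.0)), (np.float64(394.0), np.float64(346.0)), (np.float64(231.0), np.float64(377.0)), (np.float64(207.0), np.float64(314.0))]
-16.5 280 [(np.float64(372.0), np.float64(315.0)), (np.float64(392.0), np.float64(393.0)), (np.float64(195.0), np.float64(429.0)), (np.float64(164.0), np.float64(356.0))]
73.5 201 [(np.float64(240.0), np.float64(257.0)), (np.float64(314.0), np.float64(241.0)), (np.float64(358.0), np.float64(396.0)), (np.float64(291.0), np.float64(408.0))]
73.5 280 [(np.float64(201.0), np.float64(287.0)), (np.float64(293.0), np.float64(268.0)), (np.float64(348.0), np.float64(451.0)), (np.float64(269.0), np.float64(465.0))]
```

View pics/w1c.png

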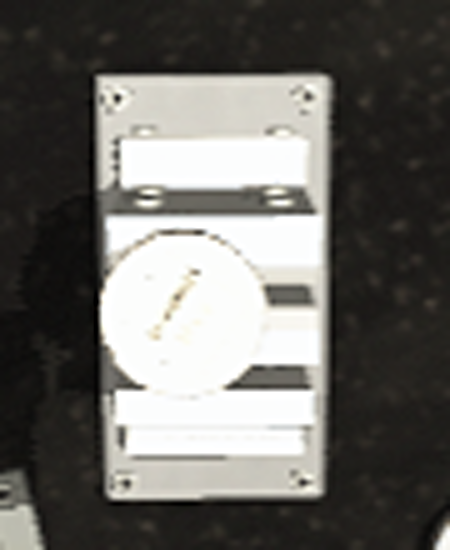

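Run:
```python
from h import *
ct=calibration('top')
print('brown',atz(ct,353/1.25,236/1.25,20),'bottle',atz(ct,249/1.25,231/1.25,74),'instrbase edge',atz(ct,387/1.25,268/1.25,10),atz(ct,280/1.25,268/1.25,10))
X,Y=586.8,88.3
robot.goto([X,Y,200],[180,0,61.5])
print(robot.movel([X,Y,135],speed=120), robot.movel([X,Y,112.5],speed=40,guard=8))
print(robot.state()['position'],robot.state()['contact_force'])
eoat.close(15); s=robot.state(); print(s['finger_gap'],s['grip_force'],s['contact_force'],s['position'])
robot.movel([X,Y,330],speed=150)
s=robot.state(); print(s['time'],s['finger_gap'],s['grip_force'],planner.ik([600,305,30],[180,0,0]))
```

```text
brown [580.21382542 218.78432269  20.        ] bottle [578.76112233 398.5994437   74.        ] instrbase edge [522.41616174 154.67592963  10.        ] [519.01367089 354.43680758  10.        ]
False False
[586.79008517  88.30769213 112.370997  ] [-0.01076285 -0.41002245 -0.26392491]
0.47266317708208133 15.000023267639335 [-0.58902563 -0.49065154 -0.45130017] [586.80981813  88.28884721 112.51337513]
7.825 0.4713466360477698 14.999948108161334 [ 1.95876902e+01  3.34003234e+01  8.08122204e+01 -2.54444375e-14
  6.57874562e+01  1.09587690e+02]
```

Run:
```python
from h import *
X,Y=612,308
robot.goto([X,Y,330],[180,0,0])
robot.movel([X,Y,40],speed=200)
print(robot.movel([X,Y,3],speed=30,guard=3)); s=robot.state(); print(s['position'],s['contact_force'])
eoat.ungrasp()
robot.movel([X,Y,330],speed=250)
robot.goto([480,31,330],[180,0,73.5])
s=robot.state();print(s['time'],s['position'],s['joints'])
c=calibration('wrist'); np.savez('pics/w2.npz',**c)
snap('wrist','w2',s=1.25); print(-c['R'].T@c['t'])
snap('top','t2')
print(planner.ik([446,31,105],[180,0,73.5]))
```

```text
True
[611.6389461  307.82266012   4.43624175] [0.92156386 0.66732458 4.17725074]
15.675 [480.13893663  31.2281091  329.75206162] [-6.60666150e+00 -3.87324712e+00  9.05606028e+01  1.04078606e-02
  9.33310946e+01  9.90239408e+00]
[503.80372365 112.04414135 508.57775663]
[-7.14067499e+00  2.69337400e+00  1.11470140e+02 -2.54444375e-14
  6.58364860e+01  9.35932501e+00]
```

View pics/w2.png

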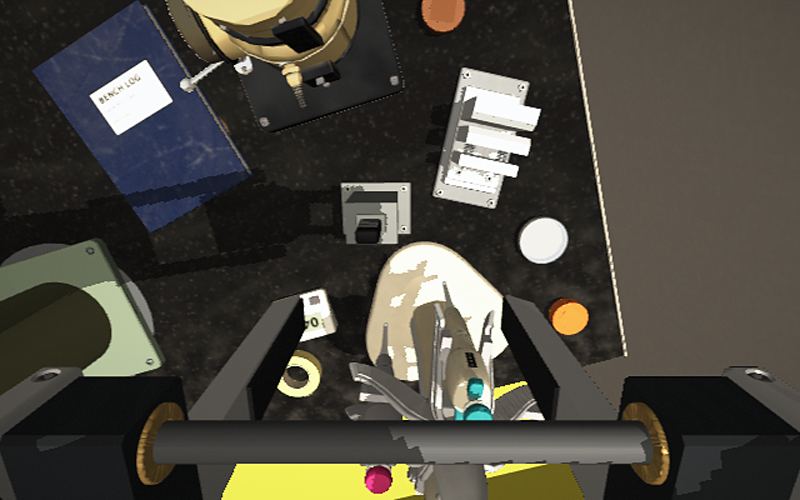

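Wrist view: the handle is a dark block at about (370,228), the stand is now bare with plates at (505,112), (498,140), (487,165). Next is one montage of the details.

Run:
```python
from h import *
w=cv2.imread('pics/w2_full.png');t=cv2.imread('pics/t2_full.png')
r=lambda i,f:cv2.resize(i,None,fx=f,fy=f,interpolation=cv2.INTER_CUBIC)
M=np.zeros((600,800,3),np.uint8)
a=r(w[135:205,260:340],5);M[0:350,0:400]=a          # holder
b=r(w[50:170,345:425],5)[:600];M[0:600,400:800]=b     # stand
d=r(t[155:235,180:300],3);M[355:595,0:360]=d
cv2.imwrite('pics/m2.png',M)
```

```text
(no output)
```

View pics/m2.png

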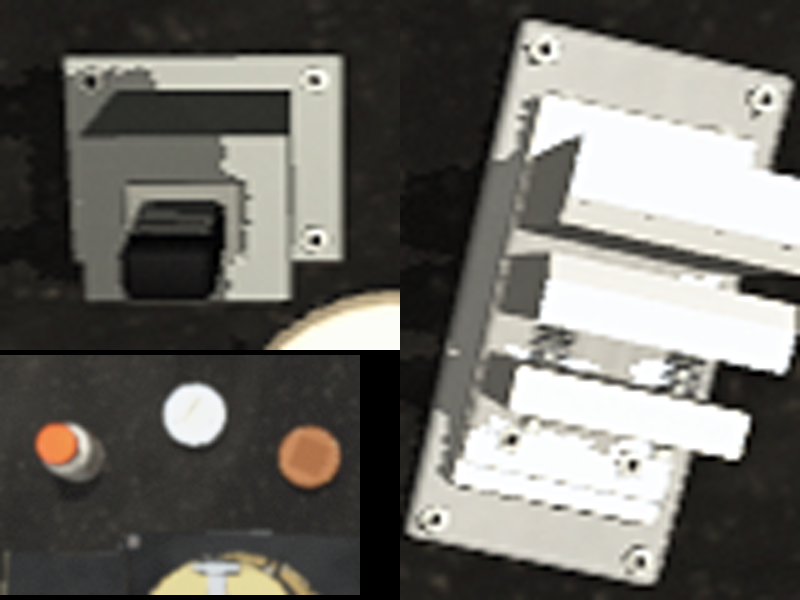

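Montage: the tin is standing flat on the bench between bottle and brown look-alike. Handle top is at about (172,270) in the left crop, and the block top spans (82..290, 135..299). Slot runs between the upper plates (575,210)–(790,280). I'll check these against the known sizes.

Run:
```python
from h import *
c=dict(np.load('pics/w2.npz'))
A=lambda u,v,z: atz(c,260+(u+.5)/5-.5,135+(v+.5)/5-.5,z)[:2]
S=lambda u,v,z: atz(c,345+(u-400+.5)/5-.5,50+(v+.5)/5-.5,z)[:2]
F=np.array([A(*p,8) for p in((64,56),(344,58),(344,260))]); print('foot',np.hypot(*np.diff(F,axis=0).T),'centre',(F[0]+F[2])/2, 'yaw',np.degrees(np.arctan2(*(F[1]-F[0])[::-1])))
for z in(90,98):
    P=np.array([A(*p,z) for p in((80,135),(290,135),(290,299),(84,299))]); print(z,np.hypot(*np.diff(P,axis=0).T),P.mean(0))
    print('handle',A(172,270,z+56), np.linalg.norm(A(122,270,z+56)-A(222,270,z+56)),np.linalg.norm(A(172,242,z+56)-A(172,298,z+56)))
a=np.radians(-28.5);R=np.array([[np.cos(a),-np.sin(a)],[np.sin(a),np.cos(a)]]);o=np.array([594.4,86.2])
for p in((585,135),(575,198),(568,221),(550,252),(540,312),(795,305),(795,374)): print(p,((S(*p,108)-o)@R).round(1))
B=np.array([S(*p,10) for p in((525,20),(795,75),(655,585),(405,535))]); b=B.mean(0); print('base',b,b+15*R[:,1])
```

```text
foot [84.85165641 63.08916496] centre [446.24906611  30.82737032] yaw -16.995530427433376
90 [53.95256373 43.72003688 54.50521274] [445.88185278  30.98421212]
handle [446.8668325   31.24572003] 22.79827483091266 13.181443518855199
98 [52.92140404 42.88444471 53.46349064] [446.98887522  32.53345697]
handle [448.12310131  33.0284752 ] 22.295248389519877 12.890605081522233
(585, 135) [-30.7  21.7]
(575, 198) [-29.5   8. ]
(568, 221) [-29.8   2.8]
(550, 252) [-32.1  -4.7]
(540, 312) [-31.  -18.3]
(795, 305) [27.3 -4.4]
(795, 374) [ 31.9 -19.6]
base [586.38269469  73.0707138 ] [593.5400761   86.25297049]
```

Run:
```python
from h import *
c1,c2=dict(np.load('pics/w1.npz')),dict(np.load('pics/w2.npz'))
def tri(a,b):
    M=np.zeros((3,3));r=np.zeros(3)
    for c,p in((c1,a),(c2,b)):
        o,d=ray(c,p[0]/1.25,p[1]/1.25); d=d/np.linalg.norm(d);P=np.eye(3)-np.outer(d,d);M+=P;r+=P@o
    X=np.linalg.solve(M,r); return X.round(), proj(c1,X)*1.25, proj(c2,X)*1.25
print(tri((402,320),(445,283)), tri((361,360),(386,325)))
for cl in(-16.8,73.2):
  a=np.radians(cl);d=np.array([np.cos(a),np.sin(a)]);n=np.array([-d[1],d[0]])
  print([(np.array([446,31])+i*88*d+j*37*n).round() for i,j in((1,1),(1,-1),(-1,-1),(-1,1))])
```

```text
(array([503., -78.,  36.]), array([401.75235985, 319.61362605]), array([445.20891275, 283.49783325])) (array([ 415., -111.,   32.]), array([361.50080236, 360.99178655]), array([385.61201376, 323.75261672]))
[array([541.,  41.]), array([520., -30.]), array([351.,  21.]), array([372.,  92.])]
[array([436., 126.]), array([507., 105.]), array([456., -64.]), array([385., -43.])]
```

Run:
```python
from h import *
X,Y=446.6,31.2
robot.goto([X,Y,235],[180,0,73.2])
print(robot.movel([X,Y,150],speed=150), robot.movel([X,Y,104],speed=60,guard=8))
print(robot.state()['position'],robot.state()['contact_force'])
eoat.close(45); s=robot.state(); print(s['finger_gap']*94,s['grip_force'],s['contact_force'],s['position'],s['torque'])
if s['finger_gap']*94>15:
    print(robot.movel([X,Y,215],speed=80,guard=15))
    robot.movel([X,Y,240],speed=120)
    robot.goto([593.6,86.0,240],[180,0,61.5]); robot.pause(.3)
    s=robot.state(); print(s['time'],s['finger_gap']*94,s['position'],s['orientation'],s['contact_force'],s['torque'])
    c=calibration('wrist'); np.savez('pics/w3.npz',**c); snap('wrist','w3')
    cs=calibration('side'); snap('side','s3')
    # expected pixels
    for z in(221,132,108): print(z,proj(cs,[593.6,86,z]))
    print([proj(c,[593.6,86,z]) for z in(126,108)])
    w=cv2.imread('pics/w3_full.png')[60:300,190:450]; q=cv2.imread('pics/s3_full.png')
    u,v=map(int,proj(cs,[593.6,86,150])); print(u,v)
    q=q[v-60:v+60,u-45:u+45]
    M=np.zeros((600,800,3),np.uint8)
    w=cv2.resize(w,None,fx=1.7,fy=1.7,interpolation=cv2.INTER_CUBIC);q=cv2.resize(q,None,fx=3.8,fy=3.8,interpolation=cv2.INTER_CUBIC)
    M[:w.shape[0],:w.shape[1]]=w; M[:q.shape[0],450:450+q.shape[1]]=q[:600,:350]; cv2.imwrite('pics/m3.png',M)
```

```text
False False
[446.92245108  31.17441048 104.21933017] [ 0.1245935  -0.04758349  0.56397454]
21.708824376834563 44.999974966049194 [-0.33323806 -0.35804815  0.05242508] [446.5699996   31.21890209 103.9760711 ] [-0.0643485   0.08065655 -0.0715603 ]
False
21.8667 21.88390682029372 [592.93957996  85.50980478 240.69691452] [ 1.79959617e+02 -1.46272194e-02  6.14685634e+01] [ 0.08101674 -0.01498731 -1.46884973] [0.01863447 0.09995888 0.02433691]
221 [338.11912453 138.21343309]
132 [337.43630425 176.44339699]
108 [337.26595557 185.9809342 ]
[array([322.23788851, 196.57644636]), array([322.18700175, 191.56805394])]
337 169
```

View pics/m3.png

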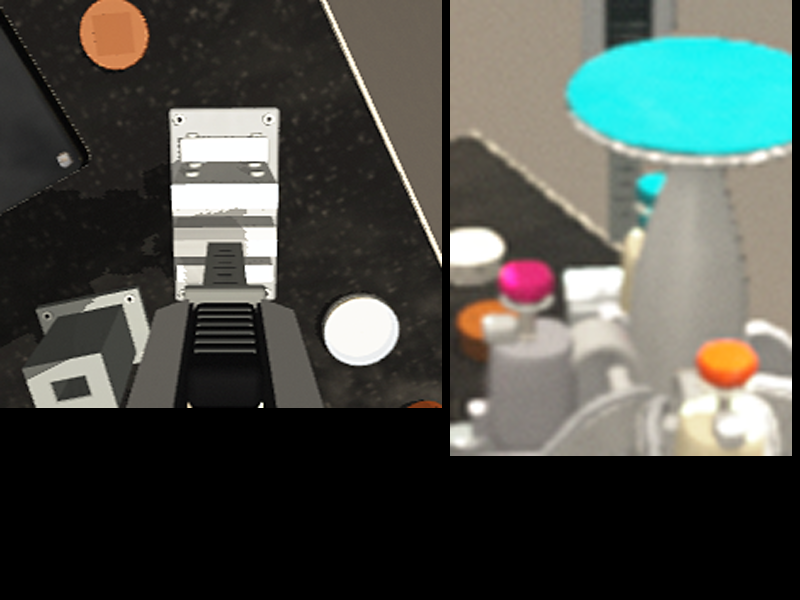

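Montage: the gauge hangs straight from the grip, blade tip at (225,243), directly over the slot mouth (y 210–236). The slot's predicted pixel agrees to 0.5 px, while the tip sits about 1–2 mm toward -y, so I shift the target to match. Next I lower it under force control.

Run:
```python
from h import *
X,Y=594.3,87.2
robot.movel([X,Y,218],speed=60); robot.pause(.3)
f0=np.array(robot.state()['contact_force']); print(f0)
print(robot.movel([X,Y,178],speed=40,guard=6))
z=robot.state()['position'][2]; print('z',z,robot.state()['contact_force']-f0)
if z<182:
  print(robot.movel([X,Y,140],speed=12,guard=4.5)); s=robot.state(); print(s['position'],s['contact_force']-f0)
  z=s['position'][2]; 
  for i in range(6):
    z-=.5
    robot.movel([X,Y,z],speed=10); robot.pause(.15); s=robot.state()
    d=s['contact_force']-f0; print(round(s['time'],2),s['position'].round(2),d.round(2),s['torque'].round(2))
    if d[2]>20: break
np.save('pics/f0.npy',f0)
```

```text
[ 0.25949221  0.27290044 -0.43650155]
False
z 178.42368385131795 [-0.26902347 -0.06028612 -0.6486472 ]
True
[594.59765858  87.19121666 154.1706467 ] [0.34785703 0.21401439 4.72576273]
26.26 [594.67  87.17 154.12] [ 0.19 -0.21  3.97] [-0.11  0.11  0.05]
26.66 [594.75  87.23 153.83] [-1.   -0.41  5.64] [-0.09  0.16  0.05]
27.06 [594.82  87.27 153.53] [-1.11 -0.09  6.19] [-0.06  0.19  0.04]
27.46 [594.84  87.28 153.11] [-0.75  0.62  6.11] [-0.08  0.19  0.04]
27.86 [594.88  87.29 152.65] [-1.03  0.07  6.92] [-0.09  0.19  0.03]
28.26 [594.96  87.24 152.24] [ 0.06 -1.16  6.6 ] [-0.11  0.14 -0.03]
```

Run:
```python
from h import *
f0=np.load('pics/f0.npy'); X,Y=594.3,87.2
z=151.17
for i in range(5):
    z-=.8
    robot.movel([X,Y,z],speed=10); robot.pause(.3); s=robot.state()
    d=s['contact_force']-f0; print(round(s['time'],2),s['position'].round(2),d.round(2),s['torque'].round(2),s['orientation'].round(2),s['finger_gap']*94)
robot.pause(.5); s=robot.state(); print((s['contact_force']-f0).round(2),s['position'].round(2))
c=calibration('wrist'); np.savez('pics/w4.npz',**c); snap('wrist','w4',(220,90,420,240),4)
```

```text
28.81 [595.01  87.25 151.44] [-0.82  0.18  6.27] [-0.08  0.12  0.02] [-179.98    0.     61.51] 21.67690628816389
29.36 [595.06  87.23 150.67] [-0.4  -0.64  6.94] [-0.06  0.13  0.03] [-179.99    0.     61.51] 21.81886870293311
29.91 [595.11  87.21 149.91] [-0.45 -0.14  6.13] [-0.14  0.15  0.01] [-180.     -0.     61.51] 21.899842074150868
30.46 [595.18  87.17 149.2 ] [-1.06 -1.46  6.59] [-0.14  0.09  0.01] [179.99  -0.    61.5 ] 21.787458355909294
31.01 [595.21  87.18 148.41] [ 0.05 -0.36  7.5 ] [-0.08  0.2   0.03] [ 1.7999e+02 -1.0000e-02  6.1500e+01] 21.86561102010478
[-0.27 -0.06  6.41] [595.22  87.17 148.47]
```

View pics/w4.png

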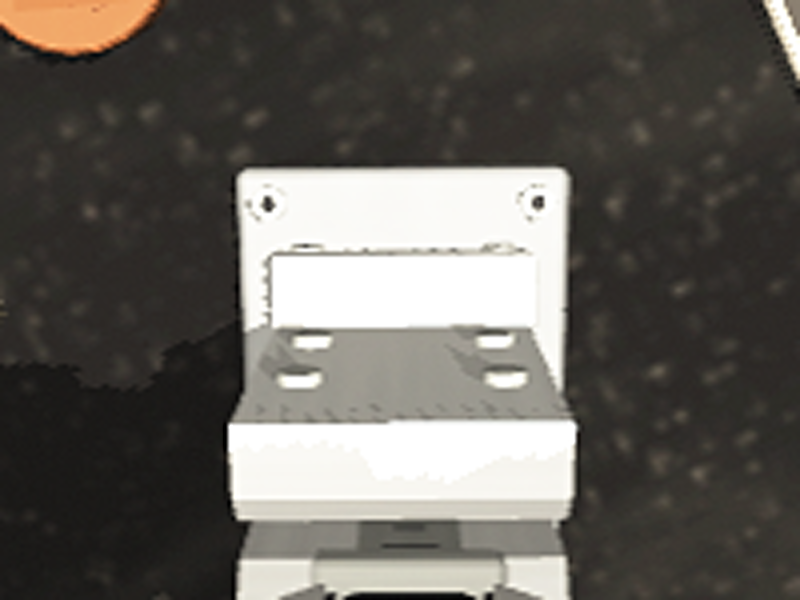

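The blade stands square in the slot, at (410,535) in this view. The drag settled at about 6.5 N and stays there with depth. I'm about 5 mm past first lift-off, so the sprung plate is pushed back roughly 0.5 mm.

```bash
python3 -c "
from h import *
s=robot.state(); print(s['time'],s['grip_force']); print(robot.close_job())"
```

```text
31.5583 45.001922249794006
the job is handed in; nothing more can be done
None
```

I set the tin upright on the bench and handed the job in at 31.6 s, still gripping the gauge by its handle, blade upright in the slot with about 6.5 N of drag; I estimate the sprung plate is pushed back about 0.5 mm, from blade depth rather than measured directly.

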